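Unpin the electrode holder and hold it over the cell

ROBOT

A 6-joint arm with a two-finger parallel gripper is mounted at the origin on the work surface. World frame = base frame: x ahead of the robot, y to its left, z up, the work surface at z = 0. Lengths are in mm, angles in rad, forces in N, time in s.
With the tool pointing down it reaches from about 350 to 875 mm from the base axis. Payload 4.2 kg.
Tool frame: the origin (TCP) lies midway between the tips of the shut fingers; the grasp point (between the pads) lies 19 mm behind it; z points along the fingers, y is the line along which they close (so a half turn about z gives the same grasp; the last joint's range is limited). The gripper opens to 85 mm and grips with 20 to 120 N. Pads are 22 mm wide; open, the fingers measure 114 mm over their backs; the gripper's body (76 mm by 85 mm) begins 54 mm behind the grasp point. The pads swing forward as they close: fully open they stand 13 mm farther back than shut.
Start: joints at [1.474, 0.385, 0.008, 0, -1.194, -0.259], TCP at [217.68, 585.845, 231.312] pointing down, gripper open.
Joint ranges: [-3.14, 3.14], [-1.21, 2.06], [-1.07, 1.41], [-3.16, 2.05], [-2.99, -0.16], [-3.1, 3.1]. Speed limits (rad/s): [2.79, 2.79, 3.14, 3.14, 3.14, 3.14].

INTERFACE

Orientations are given as a unit quaternion [x, y, z, w].
In Python, from bench import * gives the robot as it stands.
- The arm moves only by the tool drive_tool, never from a script. Its argument "plan" is a list that holds one entry, the list of rows, each a list of 5 numbers: the closure, from -1 (fully open) to 1 (shut), then the shift along the world's x, y, z in mm, then the turn about the world's z in degrees. A call has 1 to 20 rows; each row shifts and turns the commanded pose from where the row before left it; what a row does not reach is not made up. A row lasts 1/12 s, in which the tool goes at most 41.7 mm and 7.16 degrees, less where a joint would pass 70% of its speed; a pose out of reach is approached as far as the arm can. A call is refused whole if a number of a shift passes 41.7 or a number of a turn 7.16, either way. A call with a gripper value outside its range is refused whole. The fingers move at their own pace and stop on an object; the grip force is fixed at half the most. Time passes only in rows, so rows that do not move let the fingers close. It gives the time, the measured TCP pose, the force, the opening and the grip force at its end, in the units of the state.
- read_state(): the state, without advancing time (a new reading comes with each control period).
- get_image(name): name is "side" or "top" or "wrist"; returns (picture, depth): 480x640x3 uint8, red, green, blue; 480x640 float32, mm along the optical axis (not along the pixel's ray), 0 where there is no reading.
- camera_model(name): a dict with "fx", "fy", "cx", "cy" (pixels), "R" (3x3) and "t" (3): a world point X has camera coordinates R X + t; the wrist camera has in their place "mount" (4x4, takes a point from camera to tool coordinates, whose origin is the TCP and whose axes are the flange's). Camera axes: x right, y down, z forward; pixel columns grow to the right and rows downward; lengths in mm; the calibration is good to about 2 mm. The wrist camera is an equidistant fisheye: a pixel r from the principal point sees the ray r / f radians off the axis. A picture is of the moment at which its call begins: read the wrist's pose just before it. camera_model takes no time and is no camera call.
- job_done(): hands the job in; it is judged then, once.
The state is a dict: "clock": time; "joints": joint angles; "joint_vel": joint speeds; "joint_efforts": joint torques, N m; "position": TCP position; "ee_rot": TCP orientation; "contact_force": force on the tool from outside, world axes, zero at the start; "wrist_torque": the same for the moment, N m; "gripper_width": finger opening in mm; "grasp_force": force on a finger pad.
Only numpy, scipy, OpenCV 4.12 (cv2) and the standard library are available. Lean on these libraries where they do the work, as an engineer would, in place of code of your own. Each camera call takes 0.05 s, during which the arm holds its last target. There are 200 camera calls.

TASK

Draw the locking pin out of the clevis of the storage rest and lay it in the open notch at the side of the rest. Then pick up the steel electrode holder by its balance point, keeping it level, carry it to the cell stand and hold it level about 4 cm above the top of the stand's post, with the hole in its boss over the post and its ring over the beaker, without it touching the stand or the beaker. Finish while still holding it there, still; leave everything else on the bench where it is.

Things in the scene. Friction and masses are not known exactly. Their poses are not given: they have to be found in the camera images.
- rest: Aluminium storage rest, fixed to the bench. Origin on the bench under the holder's bar; x along its base plate (250 x 90 x 10 mm) and the bar, z up. A pedestal, 40 mm high, at x = -60 mm carries the holder's boss; the clevis (see bore) stands at x = +65 mm; the notch block (see notch) on its -y side.
- bore (a point): Clevis of the rest: two upright cheeks 34 mm long (x), 8 mm thick, 90 mm high, outer faces at y = +18 and -18 mm in the rest's frame, the holder's bar lying between them. This point: middle of the 13 mm cross bore through both cheeks along the rest's y, 75 mm above the bench, just above the bar, at x = +65 mm, y = 0.
- holder: Electrode holder, dark steel, 0.5-0.9 kg, in the rest, axes parallel to the rest's. Origin: centre of the boss's underside (40 mm above the bench in the rest); x along the bar to the ring. Boss 44 x 40 x 36 mm high, vertical 14 mm hole; bar 14 mm wide, 16 high, centre line 18 mm above the origin, free between boss and clevis (50 mm above the bench); ring 44 mm wide at x = 202 mm.
- balance (a point): Balance point (centre of mass) of the electrode holder: on the bar's centre line, 63 mm from the boss hole towards the ring.
- eye (a point): Centre of the ring at the light end of the electrode holder, 202 mm from the boss hole.
- pin: Locking pin, 60 g, lying level and loose in the bore, drawn out towards the rest's -y. Origin: centre of its grip, on its axis; its y axis runs from grip to tip. Grip: grey ribbed cylinder, 20 mm diameter, 28 mm long; steel shank, 10 mm diameter, from y = 14 to 72 mm. Inserted, the origin is at y = -42 mm in the rest's frame, 73.5 mm above the bench; a draw of 62 mm frees it from the cheeks.
- notch (a point): Centre of the notch floor: a groove along the rest's y, open at the top and both ends, 48 mm long, 17 wide, 16 deep, floor 40 mm above the bench, at x = 5, y = -99 mm in the rest's frame. The pin lies in it parallel to the bore, tip towards the bar, grip overhanging the -y end: pin origin 46 mm to the -y side of this point (29 to 60 will do), its axis 5 mm above the floor.
- stand: Cell stand, fixed to the bench. Origin on the bench under its middle, x along its length, z up. White board 270 x 140 x 12 mm, a steel post at x = -101 mm, the beaker at x = +101 mm.
- post_top (a point): Top centre of the stand's upright steel post, 12 mm diameter, 100 mm above the bench.
- beaker: Loose glass beaker, 72 mm diameter, 90 mm high, on the stand's board, its rim 102 mm above the bench, 202 mm from the post. Origin: centre of its underside. Leave it in place.
- stopper: Loose rubber stopper, 26 mm diameter, 25 mm high, on the stand's board. Leave it.
- bottle: Brown glass bottle, 64 mm diameter, 160 mm high. Leave it.
- jar: White jar, 70 mm diameter, 90 mm high. Leave it.
- dish: Shallow white dish, 90 mm diameter, 16 mm high. Leave it.
- screwdriver: Screwdriver lying on the bench. Leave it.
- wrench: Wrench lying on the bench. Leave it.
Not all that is in view belongs to the job. There is more than one size of the pin; the job needs the smaller. What is shaped like the beaker but orange is not meant.

How it is judged (in metres and radians):
On the way, in this order (a step that is already met when the one before it is completed fails the run):
1. the pin is drawn clear of the clevis while the holder stays lying in the rest (y of pin in the frame of rest below -0.095 m and distance of holder from where it was at the start of the episode below 0.02 m), for 0.1 s.
2. the pin lies released in the side notch, the holder still in the rest (x of pin in the frame of rest between -0.003 and 0.013 m and y of pin in the frame of rest between -0.165 and -0.128 m and z of pin in the frame of rest between 0.036 and 0.055 m and angle between the y axis of pin and the y axis of rest, either way round below 0.15 rad and contact force between pin and the fingers below 0.05 N and linear speed of pin below 0.03 m/s and distance of holder from where it was at the start of the episode below 0.02 m), for 0.2 s.
3. the holder is lifted off the rest, level, gripped at its balance point (contact force between holder and the fingers above 2 N and distance between the grasp point and balance below 0.022 m and angle between holder's own z axis and vertical below 0.09 rad and z of holder in the frame of rest above 0.07 m), for 0.2 s.
At the end, for the whole second after the job is handed in: The holder is gripped within 22 mm of its balance point, level to 0.09 rad, still, 15 to 75 mm above the post, boss hole within 14 mm of the post axis, ring within 18 mm of the beaker axis, touching neither; pin released in the notch; beaker within 12 mm, other things within 30 mm of their start (contact force between holder and the fingers above 2 N and distance between the grasp point and balance below 0.022 m and angle between holder's own z axis and vertical below 0.09 rad and horizontal distance between holder and post_top below 0.014 m and horizontal distance between eye and beaker below 0.018 m and z of holder in the frame of stand between 0.115 and 0.175 m and contact force between holder and stand below 0.05 N and contact force between holder and beaker below 0.05 N and linear speed of holder below 0.02 m/s and angular speed of holder below 0.15 rad/s and x of pin in the frame of rest between -0.003 and 0.013 m and y of pin in the frame of rest between -0.165 and -0.128 m and z of pin in the frame of rest between 0.036 and 0.055 m and angle between the y axis of pin and the y axis of rest, either way round below 0.15 rad and contact force between pin and the fingers below 0.05 N and linear speed of pin below 0.03 m/s and distance of beaker from where it was at the start of the episode below 0.012 m and distance of each of stopper, bottle, jar, dish, screwdriver, wrench from where it was at the start of the episode below 0.03 m); the arm keeps its last pose, push and grip.
It fails at once if the electrode holder is tipped by more than 0.25 rad (angle between holder's own z axis and vertical above 0.25 rad).
It fails at once if the electrode holder strikes the stand or the beaker (contact force between holder and stand above 3 N or contact force between holder and beaker above 3 N).
It fails at once if the beaker is pushed more than 12 mm or tipped (distance of beaker from where it was at the start of the episode above 0.012 m or angle between beaker's own z axis and vertical above 0.2 rad).
It fails at once if a bystander is moved by more than 30 mm (distance of any of stopper, bottle, jar, dish, screwdriver, wrench from where it was at the start of the episode above 0.03 m).
It also fails if it takes over 64 s, if anything falls off the work surface, if the arm or the gripper's body presses on something with over 40 N, if the wrist force passes 120 N, or if a joint passes its speed limit or range.

## Working session

There is one attempt and no reset: what is moved stays moved. The work goes in short steps, Python scripts to look and compute and a tool call to move; the robot and the scene stay as the last step left them, time stands still between calls to the robot, and variables do not carry over. Pictures are saved under pics/ and viewed, at most 10 in all, crops included, and the job is handed in when it is done.

Besides the shell and the picture viewer there is one more tool, called as name(argument=value, ...) on one line, values as JSON. drive_tool: Moves the arm, as the interface text tells. Its arguments: {"type":"object","properties":{"plan":{"type":"array"}},"required":["plan"]}

```bash
mkdir -p pics; ls; cat > h.py <<'E'
from bench import *
import numpy as np, cv2
from scipy.spatial.transform import Rotation as Rn
def cloud(name,d):
    m=camera_model(name);v,u=np.mgrid[0:480,0:640]
    P=np.stack([(u-m['cx'])/m['fx']*d,(v-m['cy'])/m['fy']*d,d],-1)
    return (P-np.array(m['t']))@np.array(m['R'])
def ray(name,u,v,z):
    m=camera_model(name);R=np.array(m['R']);t=np.array(m['t'])
    c=-R.T@t;r=R.T@np.array([(u-m['cx'])/m['fx'],(v-m['cy'])/m['fy'],1])
    return c+r*(z-c[2])/r[2]
E
python3 - <<'E'
from h import *
print(read_state())
for n in ("top","side","wrist"):
    p,d=get_image(n); cv2.imwrite(f"pics/{n}0.png",p[...,::-1]); np.savez(f"{n}0.npz",p=p,d=d)
    print(n,camera_model(n),(d>0).mean())
E
```

```text
pics
{'clock': 0.0, 'joints': array([ 1.47359898e+00,  3.85569864e-01,  6.64641137e-03, -5.11431248e-04,
       -1.19397984e+00, -2.58626459e-01]), 'joint_vel': array([ 8.61759363e-04,  1.93690109e-05,  2.76333061e-03, -8.09235607e-04,
       -1.97161742e-03, -9.86978164e-04]), 'joint_efforts': array([-8.65307766e-05, -3.92287052e+01,  1.88397503e+01,  4.18621883e+00,
       -4.65875346e-03, -6.78794034e-07]), 'position': array([217.48791185, 585.32990518, 230.219748  ]), 'ee_rot': array([ 9.84198104e-01, -1.77067572e-01, -1.51962797e-04,  1.06921436e-03]), 'contact_force': array([ 0.05706928, -0.31219692,  0.06002273]), 'wrist_torque': array([ 0.00681398, -0.02070825, -0.02554713]), 'grasp_force': 0.0, 'gripper_width': 85.13959799473584}
top {'fx': 584.2546619387673, 'fy': 584.2546619387673, 'cx': 316.1245407418557, 'cy': 236.19797977908289, 'R': array([[-0.02351792, -0.99972088,  0.00225052],
       [-0.98709906,  0.02286426, -0.15846976],
       [ 0.15837407, -0.00594836, -0.98736127]]), 't': array([  -1.42003941,  563.17054066, 1234.07200159])} 0.9959375
side {'fx': 541.1714029983747, 'fy': 541.1714029983747, 'cx': 323.0985055678069, 'cy': 242.15977923823027, 'R': array([[ 0.99993308, -0.00449453,  0.01065978],
       [ 0.00685384, -0.51215869, -0.85886349],
       [ 0.00931969,  0.85887908, -0.51209361]]), 't': array([-563.25518785,   93.40963461, 1290.13128388])} 0.9959114583333334
wrist {'fx': 371.64829954431775, 'fy': 371.64829954431775, 'cx': 317.74289521867655, 'cy': 227.31779706409043, 'mount': array([[-2.55282774e-04, -9.59769014e-01, -2.80790626e-01,
         7.14002529e+01],
       [ 9.99999925e-01, -3.27263218e-04,  2.09459778e-04,
         7.43045087e-01],
       [-2.92925448e-04, -2.80790551e-01,  9.59769025e-01,
        -1.42919788e+02],
       [ 0.00000000e+00,  0.00000000e+00,  0.00000000e+00,
         1.00000000e+00]])} 0.9852311197916667
```

View pics/top0.png

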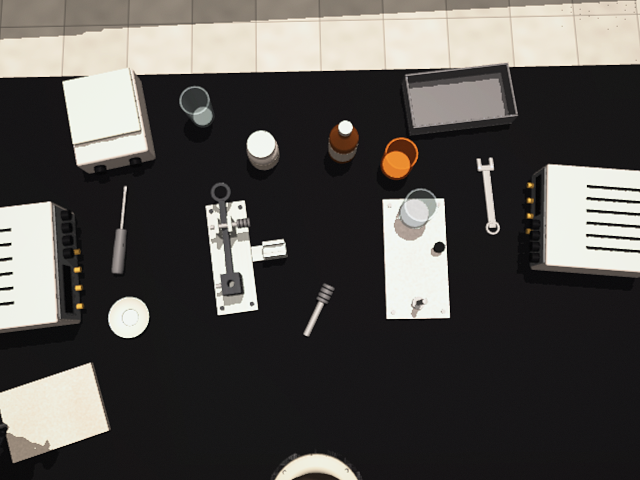

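View pics/side0.png

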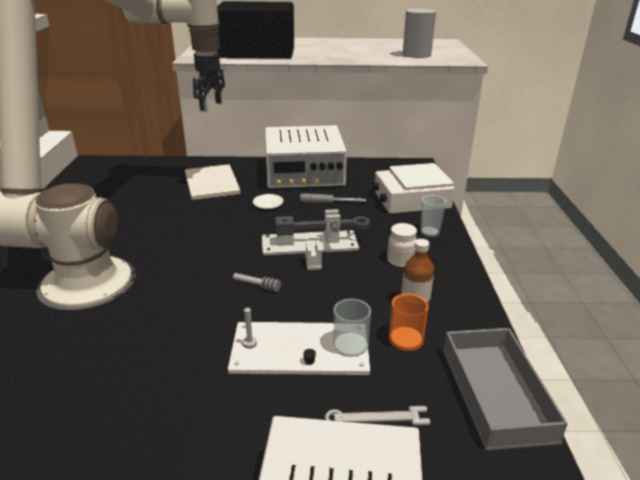

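The top view shows the rest with holder: ring (221,191), boss (231,285), clevis with pin grip at about (243,222), and notch block (272,249). The stand's post is at (418,304), beaker at (418,207) and stopper at (439,247).

Pin candidates are the pin in the clevis (243,222) and a loose, bigger one on the bench (318,310). The task pin is the small one seated in the bore. Beaker candidates are the clear one on the stand board (418,207), the orange one (400,158) and a clear one far back (196,105). The one on the board is meant.

```bash
python3 - <<'E'
from h import *
T=np.load("top0.npz");S=np.load("side0.npz")
a=cv2.resize(T['p'][175:325,190:340],(600,600),interpolation=cv2.INTER_CUBIC)
b=cv2.resize(S['p'][200:280,250:370],(0,0),fx=5,fy=5,interpolation=cv2.INTER_CUBIC)[:,:]
cv2.imwrite("pics/tc.png",a[...,::-1]);cv2.imwrite("pics/sc.png",b[...,::-1])
C=cloud("top",T['d'])
# white/bright plates -> min area rects in world xy
def plate(r0,r1,c0,c1,z0,z1,thr=150):
    s=np.zeros((480,640),bool);s[r0:r1,c0:c1]=1
    m=s&(C[...,2]>z0)&(C[...,2]<z1)
    P=C[m];r=cv2.minAreaRect(P[:,:2].astype(np.float32));print(len(P),np.median(P[:,2]).round(1),r)
plate(190,325,200,262,5,17)
plate(190,325,375,455,6,18)
for nm,(r0,r1,c0,c1) in dict(notch=(235,265,250,292),pin=(205,240,236,256),boss=(268,305,215,250),post=(292,318,405,432),clev=(200,245,215,250)).items():
    q=C[r0:r1,c0:c1].reshape(-1,3);h=np.histogram(q[:,2],bins=np.arange(-5,125,5));print(nm,dict((int(e),int(k)) for e,k in zip(h[1],h[0]) if k>2))
m=camera_model("top");print("bench z",np.median(C[340:400,200:300,2]))
D=cloud("side",S['d']);print("bench side",np.median(D[380:460,50:200,2]))
E
```

```text
3069 9.5 ((528.4660034179688, 178.34793090820312), (138.2029266357422, 303.5071716308594), 89.9964599609375)
6436 11.6 ((524.1873168945312, -234.45481872558594), (172.96835327148438, 290.5072326660156), 88.19915771484375)
notch {-5: 304, 0: 282, 5: 141, 10: 89, 15: 10, 20: 8, 25: 5, 30: 17, 35: 102, 40: 56, 45: 25, 50: 82, 55: 91, 60: 6}
pin {-5: 131, 0: 117, 5: 178, 10: 114, 15: 9, 20: 3, 70: 11, 75: 43, 80: 66, 85: 8}
boss {-5: 7, 0: 39, 5: 378, 10: 292, 15: 20, 20: 9, 25: 7, 30: 7, 35: 19, 40: 21, 45: 9, 50: 15, 55: 22, 60: 44, 65: 31, 70: 174, 75: 185, 80: 10}
post {0: 6, 5: 147, 10: 359, 15: 71, 20: 53, 25: 9, 35: 3, 45: 4, 55: 3, 65: 4, 80: 5, 90: 5, 95: 18, 100: 5}
clev {-5: 68, 0: 78, 5: 402, 10: 274, 15: 23, 20: 7, 25: 7, 30: 4, 35: 9, 40: 3, 45: 14, 50: 16, 55: 26, 60: 133, 65: 145, 70: 44, 75: 95, 80: 83, 85: 76, 90: 55}
bench z -0.6657273157858905
bench side 0.6513276893160317
```

View pics/tc.png

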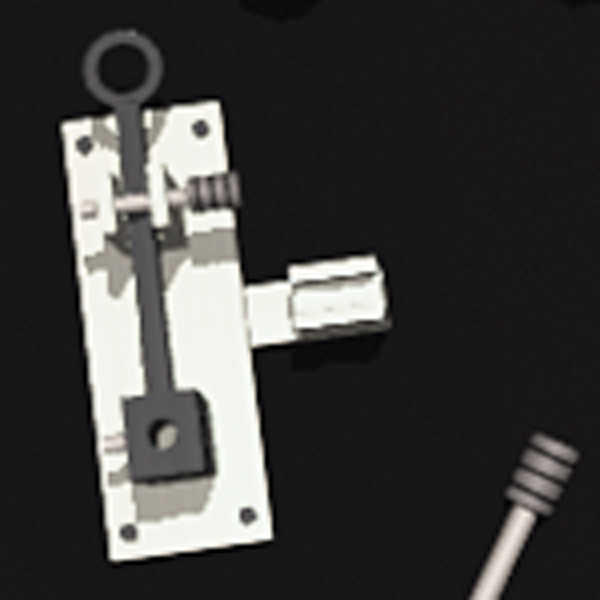

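View pics/sc.png

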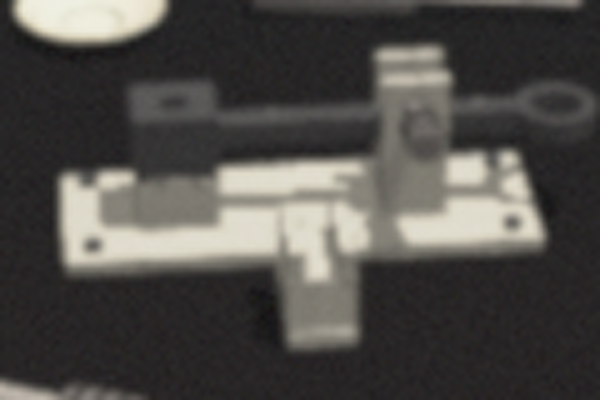

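The crops confirm the pin: its grip is at tc (213,190), i.e. top pixel (243,222), and it is seated in the clevis with its grip on world −y. It is thinner and shorter than the loose one at tc (540,470). Next I measure the frames.

```bash
cat >> h.py <<'E'
def tri(pt,ps):
    A=[];b=[]
    for n,(u,v) in (("top",pt),("side",ps)):
        m=camera_model(n);R=np.array(m['R']);t=np.array(m['t']);c=-R.T@t
        r=R.T@np.array([(u-m['cx'])/m['fx'],(v-m['cy'])/m['fy'],1]);r/=np.linalg.norm(r)
        M=np.eye(3)-np.outer(r,r);A.append(M);b.append(M@c)
    return np.linalg.solve(sum(A),sum(b))
E
cat > m1.py <<'E'
from h import *
T=np.load("top0.npz");S=np.load("side0.npz");C=cloud("top",T['d'])
tc=lambda x,y:((x+.5)/4-.5+190,(y+.5)/4-.5+175)
sc=lambda x,y:((x+.5)/5-.5+250,(y+.5)/5-.5+200)
def rect(name,pts,z):
    P=np.array([ray(name,*p,z)[:2] for p in pts]);print(name,"sides",[np.linalg.norm(P[i]-P[i-1]).round(1) for i in range(4)],"c",P.mean(0).round(1))
    v=(P[0]+P[1]-P[2]-P[3]);a=np.arctan2(v[1],v[0]);print(" yaw",a.round(4));return P.mean(0),a
rc,ra=rect("top",[tc(*p) for p in [(62,123),(218,101),(272,538),(110,560)]],10)
rect("side",[sc(*p) for p in [(516,150),(545,243),(66,268),(58,173)]],10)
g=cv2.cvtColor(T['p'],cv2.COLOR_RGB2GRAY)
m=np.zeros((480,640),np.uint8);m[190:330,375:460]=(g[190:330,375:460]>130)
c=max(cv2.findContours(m,cv2.RETR_EXTERNAL,cv2.CHAIN_APPROX_NONE)[0],key=cv2.contourArea)
b=cv2.boxPoints(cv2.minAreaRect(c));b=b[np.argsort(b[:,1])];print(b.round(1).tolist())
sc_,sa=rect("top",[b[0],b[1],b[3] if (b[3][0]>b[2][0])==(b[1][0]>b[0][0]) else b[2],b[2] if (b[3][0]>b[2][0])==(b[1][0]>b[0][0]) else b[3]],12)
R=lambda a:np.array([[np.cos(a),-np.sin(a)],[np.sin(a),np.cos(a)]])
print("hole tri",tri(tc(165,434),sc(174,102)).round(1),"ring tri",tri(tc(123,68),sc(553,103)).round(1))
print("pred hole",rc+R(ra)@[-60,0],"ring",rc+R(ra)@[142,0])
print("hole ray z76",ray("top",*tc(165,434),76).round(1),"ring z66",ray("top",*tc(123,68),66).round(1))
def loc(P,c,a): q=P.copy();q[:,:2]=(P[:,:2]-c)@R(a);return q
L=loc(C.reshape(-1,3),rc,ra)
for nm,sel in dict(grip=(abs(L[:,0]-65)<16)&(L[:,1]<-26)&(L[:,1]>-70)&(L[:,2]>60),notchtop=(abs(L[:,0]-5)<30)&(L[:,1]<-60)&(L[:,1]>-140)&(L[:,2]>51),floor=(abs(L[:,0]-5)<20)&(L[:,1]<-70)&(L[:,1]>-130)&(abs(L[:,2]-40)<4),boss=(abs(L[:,0]+60)<40)&(abs(L[:,1])<40)&(L[:,2]>71),
  bar=(L[:,0]>-30)&(L[:,0]<40)&(abs(L[:,1])<15)&(L[:,2]>58)&(L[:,2]<74)).items():
    q=L[sel];print(nm,len(q),"med",np.median(q,0).round(1),"5-95",np.percentile(q,5,0).round(1),np.percentile(q,95,0).round(1))
Ls=loc(C.reshape(-1,3),sc_,sa)
q=Ls[(abs(Ls[:,0]+101)<25)&(abs(Ls[:,1])<25)&(Ls[:,2]>92)];print("post",len(q),np.median(q,0))
D=cloud("side",S['d']);Lr=loc(D.reshape(-1,3),rc,ra)
for nm,sel in dict(grip=(abs(Lr[:,0]-65)<12)&(Lr[:,1]<-26)&(Lr[:,1]>-70)&(Lr[:,2]>60),floor=(abs(Lr[:,0]-5)<8)&(Lr[:,1]<-75)&(Lr[:,1]>-123)&(Lr[:,2]>30),boss=(abs(Lr[:,0]+60)<40)&(abs(Lr[:,1])<40)&(Lr[:,2]>73)).items():
    q=Lr[sel];print("side",nm,len(q),np.median(q,0).round(1))
Lr=loc(D.reshape(-1,3),sc_,sa);q=Lr[(abs(Lr[:,0]+101)<25)&(abs(Lr[:,1])<25)&(Lr[:,2]>92)];print("side post",len(q),np.median(q,0))
print(Rn.from_quat(read_state()['ee_rot']).as_euler('ZYX',degrees=True))
E
python3 m1.py
```

```text
top sides [np.float64(247.9), np.float64(89.1), np.float64(248.8), np.float64(89.8)] c [527.2 176.8]
 yaw 0.1145
side sides [np.float64(252.4), np.float64(99.1), np.float64(249.2), np.float64(98.3)] c [527.  178.7]
 yaw 0.1135
[[444.70001220703125, 188.8000030517578], [381.1000061035156, 191.3000030517578], [449.6000061035156, 317.20001220703125], [386.1000061035156, 319.70001220703125]]
top sides [np.float64(289.7), np.float64(145.0), np.float64(289.3), np.float64(140.0)] c [ 524.8 -235.7]
 yaw -0.0123
hole tri [462.5 167.2  79.2] ring tri [661.8 191.5  67.4]
pred hole [467.5654866  169.94601713] ring [668.24191617 193.03217341]
hole ray z76 [462.  167.6  76. ] ring z66 [662.7 191.8  66. ]
grip 128 med [ 57.4 -43.2  80.7] 5-95 [ 49.7 -56.1  73.9] [ 67.3 -29.6  85.3]
notchtop 173 med [  -9.8 -100.8   55.4] 5-95 [ -17.6 -121.6   52. ] [ 15.2 -78.8  59.2]
floor 135 med [   0.8 -100.2   39.3] 5-95 [  -6.2 -121.7   36.5] [  7.6 -78.4  42.9]
boss 358 med [-66.   -1.7  75.4] 5-95 [-86.2 -19.3  72.3] [-45.8  17.3  79.5]
bar 217 med [ 5.6 -1.1 65. ] 5-95 [-26.4  -7.5  61. ] [37.1  5.4 69.4]
post 26 [-110.85328091   -0.28797984   98.44994832]
side grip 66 [ 60.3 -52.2  81.7]
side floor 100 [   6.4 -103.    41.6]
side boss 143 [-64.8  -4.5  77.1]
side post 39 [-108.39697163   -3.35605065   99.68723017]
[-2.03942435e+01 -7.71008836e-03  1.79901173e+02]
```

Frame estimate: rest origin ≈ (522.5, 175.3) with yaw 0.114. Reading the boss, bar, grip and notch against the text's x values gives a consistent −5 mm shift from the plate outline, and the heights match the text. I move over the pin and refine with the wrist camera.

drive_tool(plan=[[[-1,23.4,-27.8,-1.5,-3.95],[-1,23.4,-27.8,-1.5,-3.95],[-1,23.4,-27.8,-1.5,-3.95],[-1,23.4,-27.8,-1.5,-3.95],[-1,23.4,-27.8,-1.5,-3.95],[-1,23.4,-27.8,-1.5,-3.95],[-1,23.4,-27.8,-1.5,-3.95],[-1,23.4,-27.8,-1.5,-3.95],[-1,23.4,-27.8,-1.5,-3.95],[-1,23.4,-27.8,-1.5,-3.95],[-1,23.4,-27.8,-1.5,-3.95],[-1,23.4,-27.8,-1.5,-3.95],[-1,23.4,-27.8,-1.5,-3.95],[-1,23.4,-27.8,-1.5,-3.95],[-1,23.4,-27.8,-1.5,-3.95],[-1,23.4,-27.8,-1.5,-3.95],[-1,0,0,0,0],[-1,0,0,0,0],[-1,0,0,0,0]]])

```text
clock: 1.73
position: [591.8, 140.8, 206.8]
ee_rot: [0.745, -0.667, -0.0, 0.0]
contact_force: [0.2, -0.5, 0.2]
gripper_width: 85.6
grasp_force: 0.0
```

```bash
cat >> h.py <<'E'
def wcam():
    s=read_state();m=camera_model("wrist");R=Rn.from_quat(s['ee_rot']).as_matrix();M=np.array(m['mount'])
    return m,R@M[:3,:3],R@M[:3,3]+s['position'],s
def wdirs(m,u,v):
    x=(np.asarray(u,float)-m['cx'])/m['fx'];y=(np.asarray(v,float)-m['cy'])/m['fy'];r=np.hypot(x,y)+1e-9
    return np.stack([np.sin(r)*x/r,np.sin(r)*y/r,np.cos(r)],-1)
def wshot(tag):
    m,R,c,s=wcam();p,d=get_image("wrist");cv2.imwrite(f"pics/{tag}.png",p[...,::-1])
    v,u=np.mgrid[0:480,0:640];r=wdirs(m,u,v);P=r/r[...,2:]*d[...,None]
    np.savez(tag+".npz",p=p,C=P@R.T+c,R=R,c=c);return p,P@R.T+c
def wray(tag,u,v,z):
    f=np.load(tag+".npz");r=f['R']@wdirs(camera_model("wrist"),u,v);return f['c']+r*(z-f['c'][2])/r[2]
E
python3 - <<'E'
from h import *
p,C=wshot("w1");s=read_state();print(s['position'],Rn.from_quat(s['ee_rot']).as_euler('ZYX',degrees=True),s['joints'],s['clock'])
E
```

```text
[591.60859141 141.46859764 207.13217869] [-8.35393201e+01  4.02143883e-03  1.79969169e+02] [ 5.00405810e-01  3.74010067e-01 -7.10061517e-02 -2.97280768e-04
 -1.12625177e+00 -3.87517747e-01] 1.7833
```

View pics/w1.png

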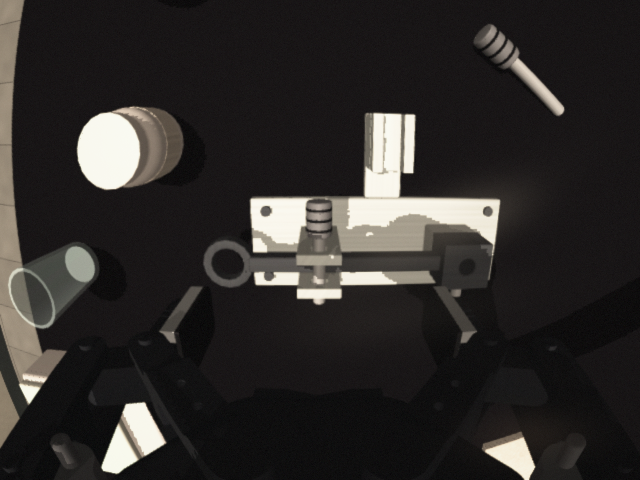

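The wrist view shows the pin grip at (319,216), clevis at (319,262), ring (228,264), boss hole (467,267) and notch block (390,143). The channel is between columns ~382 and ~402.

```bash
python3 - <<'E'
from h import *
f=np.load("w1.npz");C=f['C'];p=f['p']
R=lambda a:np.array([[np.cos(a),-np.sin(a)],[np.sin(a),np.cos(a)]])
for n,u,v,z in [("hole",467,267,76),("ring",228,264,66),("grip",319,216,78),("c1",250,198,10),("c2",500,198,10)]: print(n,wray("w1",u,v,z).round(1),"depthpt",C[v,u].round(1))
h=wray("w1",467,267,76)[:2];r=wray("w1",228,264,66)[:2];e=r-h;a=np.arctan2(e[1],e[0]);print("len",np.linalg.norm(e),"yaw",a,"origin",h+e/np.linalg.norm(e)*60)
o=h+e/np.linalg.norm(e)*60;a=.114
L=C.reshape(-1,3).copy();L[:,:2]=(L[:,:2]-o)@R(a)
def st(nm,sel): q=L[sel];print(nm,len(q),"med",np.median(q,0).round(1),"2-98",np.percentile(q,2,0).round(1),np.percentile(q,98,0).round(1))
x,y,z=L.T
st("grip",(abs(x-65)<20)&(y<-26)&(y>-62)&(z>72));st("cheeks",(abs(x-65)<25)&(abs(y)<25)&(z>85))
st("notchtop",(abs(x-5)<30)&(y<-60)&(y>-140)&(z>53)&(z<62));st("floor",(abs(x-5)<14)&(y<-60)&(y>-140)&(z>34)&(z<46))
st("bar",(x>-30)&(x<40)&(abs(y)<15)&(z>63)&(z<70));st("bosstop",(abs(x+60)<40)&(abs(y)<40)&(z>73))
g=cv2.cvtColor(p,cv2.COLOR_RGB2GRAY);print(g[130:165:10,360:420].tolist())
E
```

```text
hole [461.5 169.4  76. ] depthpt [455.3 173.8  63.8]
ring [661.3 191.7  66. ] depthpt [6.756e+02 2.201e+02 1.000e-01]
grip [590.5 139.1  78. ] depthpt [590.7 137.9  82.8]
c1 [654.9 146.2  10. ] depthpt [656.3 148.3   0.9]
c2 [407.9 116.5  10. ] depthpt [4.025e+02 1.179e+02 4.000e-01]
len 201.04889771153063 yaw 0.11133842272354057 origin [521.12525287 176.02817419]
grip 12243 med [ 65.5 -54.7 293. ] 2-98 [ 46.2 -61.5  79.7] [ 83.4 -35.8 310.8]
cheeks 1121 med [64.9  9.4 90.1] 2-98 [ 48.6 -18.   85.3] [81.9 18.2 91.5]
notchtop 1269 med [ 13.7 -99.3  56.2] 2-98 [ -11.2 -121.9   54. ] [ 22.  -76.3  57.8]
floor 1014 med [  3.3 -99.7  40.4] 2-98 [  -3.7 -121.8   38.8] [ 10.8 -76.7  44.7]
bar 1297 med [ 5.6 -1.  66.2] 2-98 [-28.4  -7.1  63.8] [38.5  6.1 67.6]
bosstop 1946 med [-58.5  -1.7  76.3] 2-98 [-80.9 -20.1  73.7] [-37.9  18.7  77.7]
[[25, 24, 22, 24, 49, 109, 112, 106, 108, 125, 136, 108, 122, 193, 242, 247, 246, 246, 246, 247, 246, 247, 245, 202, 185, 237, 248, 249, 249, 248, 248, 248, 248, 247, 246, 246, 247, 246, 246, 245, 230, 128, 107, 106, 126, 227, 243, 245, 244, 244, 244, 244
[... 211 characters left out ...]
6, 246, 246, 246, 242, 202, 130, 109, 119, 199, 239, 245, 245, 244, 244, 244, 244, 245, 240, 149, 46, 23, 23, 19, 22], [25, 23, 24, 30, 60, 92, 105, 105, 107, 106, 120, 114, 136, 217, 244, 246, 246, 245, 245, 246, 246, 247, 236, 204, 180, 207, 247, 249, 248, 248, 248, 248, 248, 247, 246, 246, 247, 247, 246, 243, 195, 117, 109, 129, 192, 241, 245, 244, 243, 244, 244, 244, 244, 218, 119, 37, 23, 25, 24, 22], [23, 22, 23, 35, 79, 106, 106, 110, 111, 141, 122, 116, 169, 229, 246, 246, 245, 245, 246, 246, 247, 245, 233, 183, 207, 245, 248, 249, 248, 248, 248, 248, 248, 247, 246, 246, 246, 246, 244, 229, 170, 114, 106, 140, 232, 245, 245, 244, 243, 244, 244, 244, 241, 212, 68, 17, 22, 22, 24, 24]]
```

Wrist, top and side agree within ~1.5 mm: rest origin (521.3, 175.8), yaw 0.113, with heights bar 66, boss 76, notch floor 40, cheeks 90. Descending to the pin grip at (590.7, 140.4).

drive_tool(plan=[[[-1,-0.5,-0.5,-30,0],[-1,-0.5,0,-30,0],[-1,0,0,-30,0],[-1,0,0,-25,0],[-1,0,0,-20,0],[-1,0,0,-18.5,0],[-1,0,0,0,0],[-1,0,0,0,0],[0,0,0,0,0],[0.5,0,0,0,0],[1,0,0,0,0],[1,0,0,0,0],[1,0,0,0,0],[1,0,0,0,0],[1,0,0,0,0],[1,0,0,0,0],[1,0,0,0,0]]])

```text
clock: 3.2
position: [591.4, 140.6, 54.3]
ee_rot: [0.746, -0.666, 0.0, -0.0]
contact_force: [-1.3, -0.5, 3.5]
gripper_width: 18.2
grasp_force: 58.5
```

drive_tool(plan=[[[1,0.7,-6,0,0],[1,0.7,-6,0,0],[1,0.7,-6,0,0],[1,0.7,-6,0,0],[1,0.6,-6,0,0],[1,0.7,-6,0,0],[1,0.7,-6,0,0],[1,0.7,-6,0,0],[1,0.6,-6,0,0],[1,0.7,-6,0,0],[1,0.7,-6,0,0],[1,0.7,-6,0,0],[1,0.7,-6,0,0],[1,0,0,0,0],[1,0,0,0,0],[1,0,0,0,0]]])

```text
clock: 4.53
position: [600.0, 62.6, 53.8]
ee_rot: [0.746, -0.666, -0.0, -0.0]
contact_force: [-0.1, 0.7, -0.3]
gripper_width: 18.3
grasp_force: 58.5
```

```bash
python3 - <<'E'
from h import *
p,C=wshot("w2");s=read_state();print(s['position'],s['contact_force'],s['gripper_width'])
E
```

```text
[600.01230836  62.75117854  53.84067922] [1.19344968 0.08093224 0.17078068] 18.073912807354294
```

View pics/w2.png

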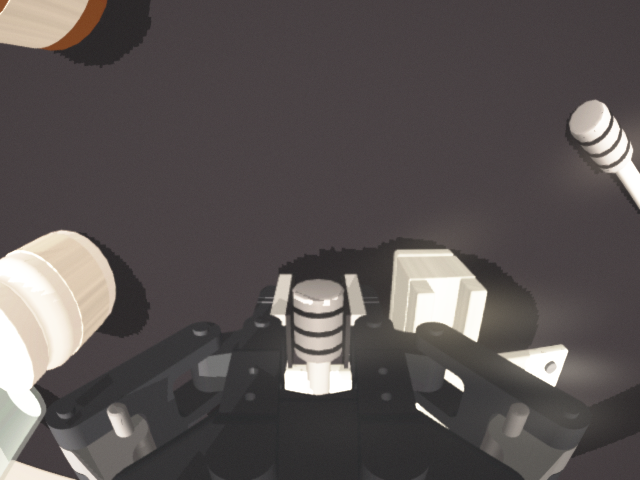

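The pin is out, held level between the pads (318,320), with the shank ahead at (318,375) and the notch block at (437,290). I go to −y first, then over the notch.

drive_tool(plan=[[[1,0.9,-8.1,3,0],[1,0.9,-8.1,3,0],[1,0.9,-8.1,3,0],[1,-10,-1.2,0,0],[1,-10,-1.2,0,0],[1,-10,-1.1,0,0],[1,-10,-1.1,0,0],[1,-10,-1.2,0,0],[1,-10,-1.2,0,0],[1,0,0,0,0],[1,0,0,-7,0],[1,0,0,-7,0],[1,0,0,-6,0],[1,0,0,0,0],[1,0,0,0,0],[1,0,0,0,0]]])

```text
clock: 5.92
position: [543.0, 31.3, 42.5]
ee_rot: [0.746, -0.666, -0.0, 0.0]
contact_force: [0.4, -0.0, 0.0]
gripper_width: 18.2
grasp_force: 58.6
```

```bash
python3 - <<'E'
from h import *
p,d=get_image("side");q,e=get_image("top")
a=cv2.resize(p[205:285,260:380],(600,400),interpolation=cv2.INTER_CUBIC);b=cv2.resize(q[215:275,220:310],(300,200),interpolation=cv2.INTER_CUBIC)
a[:200,300:]=b;cv2.imwrite("pics/s3.png",a[...,::-1])
E
```

```text
(no output)
```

View pics/s3.png

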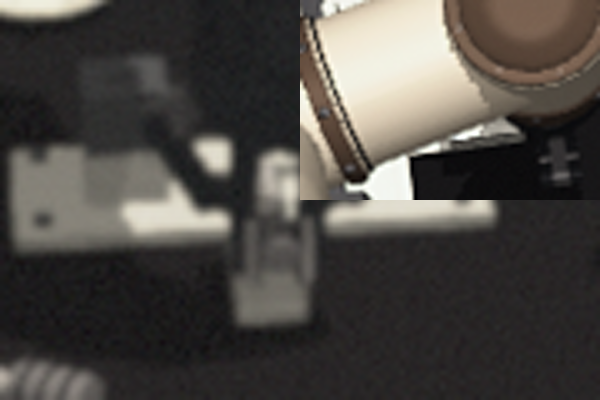

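The side view shows the grip (283,248) between the fingers, over the notch block front (235–308). Before lowering I check the lateral alignment numerically from the earlier wrist cloud (w2), which had both in view.

```bash
python3 - <<'E'
from h import *
a=.113;o=np.array([521.3,175.8]);R=np.array([[np.cos(a),-np.sin(a)],[np.sin(a),np.cos(a)]])
for t in("w1","w2"):
    C=np.load(t+".npz")['C'];L=C.reshape(-1,3).copy();L[:,:2]=(L[:,:2]-o)@R;x,y,z=L.T
    for lo in(-118,-105,-92):
        q=L[(abs(x-5)<30)&(abs(y-lo)<6)&(z>52)&(z<61)];f=L[(abs(x-5)<20)&(abs(y-lo)<6)&(abs(z-40)<5)]
        if len(q)>20: print(t,lo,"top",len(q),np.percentile(q,[2,98],0)[:,0].round(1),"floor",len(f),np.percentile(f,[3,97],0)[:,0].round(1) if len(f)>9 else 0, np.histogram(q[:,0],np.arange(-15,28,3))[0])
m,Rw,c,s=wcam();print(s['position'],"tcp local",((s['position'][:2]-o)@R).round(1))
p,C=wshot("w4");g=C[250:420,270:370].reshape(-1,3);L=g.copy();L[:,:2]=(g[:,:2]-o)@R
q=L[(L[:,2]>45)&(L[:,2]<85)&(L[:,1]<-128)&(L[:,1]>-165)]
for lo in np.arange(-164,-128,6):
    k=q[abs(q[:,1]-lo)<3]
    if len(k)>20: print("grip",lo,len(k),np.percentile(k,[2,50,98],0)[:,[0,2]].round(1).tolist())
E
```

```text
w1 -118 top 287 [-11.2  21.8] floor 258 [-3.3 22.5] [ 0 39 54 49  3  0  0  0  0 25 43 50 24  0]
w1 -105 top 328 [-11.1  22.1] floor 283 [-3.5 22. ] [ 0 47 52 66  1  0  0  0  0 18 55 51 38  0]
w1 -92 top 331 [-11.3  22.4] floor 268 [-3.1 22.2] [ 0 47 53 58  0  0  0  0  0 24 60 57 32  0]
w2 -118 top 953 [-10.9  22.3] floor 1132 [-9.6 22.4] [  1 100 145 200   8   0   0   0   0  44 162 167 126   0]
w2 -105 top 593 [-11.2  22.3] floor 646 [-3.6 22.4] [  1  91 121 189  10   0   0   0   0  10  38  48  85   0]
w2 -92 top 27 [-11.5  -6.7] floor 93 [-3.6 22.3] [ 0 18  9  0  0  0  0  0  0  0  0  0  0  0]
[542.98618997  31.32607143  42.87835399] tcp local [   5.3 -146. ]
grip -158 3062 [[-10.1, 49.3], [4.9, 67.7], [20.1, 83.0]]
grip -152 1330 [[-14.4, 51.4], [3.5, 70.8], [23.0, 82.3]]
grip -146 957 [[-5.6, 66.8], [4.5, 71.3], [15.6, 83.5]]
grip -140 896 [[-5.7, 66.5], [4.9, 71.1], [15.6, 81.6]]
grip -134 542 [[-4.9, 65.9], [4.9, 70.9], [14.8, 80.7]]
```

Channel centre is at x=5.5 and the grip at 5.0–5.3, so they are aligned. Lowering 16 mm and releasing.

drive_tool(plan=[[[1,0,0,-4,0],[1,0,0,-4,0],[1,0,0,-4,0],[1,0,0,-4,0],[1,0,0,0,0],[1,0,0,0,0],[1,0,0,0,0],[1,0,0,0,0]]])

```text
clock: 6.73
position: [542.6, 31.2, 26.8]
ee_rot: [0.746, -0.666, -0.0, 0.0]
contact_force: [-0.5, -0.4, 0.3]
gripper_width: 18.4
grasp_force: 58.6
```

drive_tool(plan=[[[0.4,0,0,0,0],[0.2,0,0,0,0],[0,0,0,0,0],[-0.3,0,0,0,0],[-0.6,0,0,0,0],[-0.6,0,0,0,0],[-0.6,0,0,0,0],[-0.6,0,0,0,0],[-0.6,0,0,6,0],[-0.6,0,0,14,0],[-0.6,0,0,25,0],[-0.6,0,0,30,0],[-0.6,0,0,35,0],[-0.6,0,0,35,0],[-0.6,0,0,0,0],[-0.6,0,0,0,0]]])

```text
clock: 8.07
position: [543.9, 31.7, 174.8]
ee_rot: [0.746, -0.666, 0.002, -0.003]
contact_force: [-0.4, -0.0, -0.6]
gripper_width: 68.4
grasp_force: 0.0
```

```bash
python3 - <<'E'
from h import *
p,C=wshot("w5");s=read_state();print(s['position'],s['gripper_width'])
a=.113;o=np.array([521.3,175.8]);R=np.array([[np.cos(a),-np.sin(a)],[np.sin(a),np.cos(a)]])
L=C.reshape(-1,3).copy();L[:,:2]=(L[:,:2]-o)@R;x,y,z=L.T
for lo in np.arange(-165,-65,6):
    k=L[(abs(y-lo)<3)&(abs(x-5)<12)&(z>43)&(z<70)]
    if len(k)>20: h=k[k[:,2]>np.percentile(k[:,2],80)];print(lo,len(k),np.percentile(k,[3,97],0)[:,0].round(1),"ridge",np.median(h,0).round(1))
E
```

```text
[542.63018468  31.37627944 172.77204588] 68.4117964421732
-159 159 [-4.6 13.2] ridge [   4.7 -157.5   54.5]
-153 216 [-5.4 13.9] ridge [   4.3 -152.7   55.5]
-147 218 [-5.5 14. ] ridge [   4.3 -146.2   55.5]
-141 204 [-4.7 14. ] ridge [   4.3 -140.5   55.2]
-135 193 [-5.6 13.3] ridge [   4.3 -136.    55.4]
-129 86 [-1.8 10.6] ridge [   3.5 -131.7   53.9]
-123 177 [-6.4 16.6] ridge [  -3.6 -121.7   56.1]
-117 163 [-6.3 16.3] ridge [  -4.1 -118.    56.8]
-111 163 [-6.4 16.4] ridge [  14.1 -110.7   56.6]
-105 162 [-6.5 16.4] ridge [  -3.4 -104.8   56.7]
-99 162 [-6.6 16.5] ridge [ 14.2 -98.9  56.7]
-93 156 [-6.6 16.6] ridge [ -4.3 -93.1  56.7]
-87 161 [-6.7 16.7] ridge [ -4.  -87.1  56.8]
-81 148 [-6.9 16.8] ridge [ -3.7 -81.6  56.6]
-75 101 [-6.2 16.9] ridge [ -3.8 -76.2  56.5]
```

View pics/w5.png

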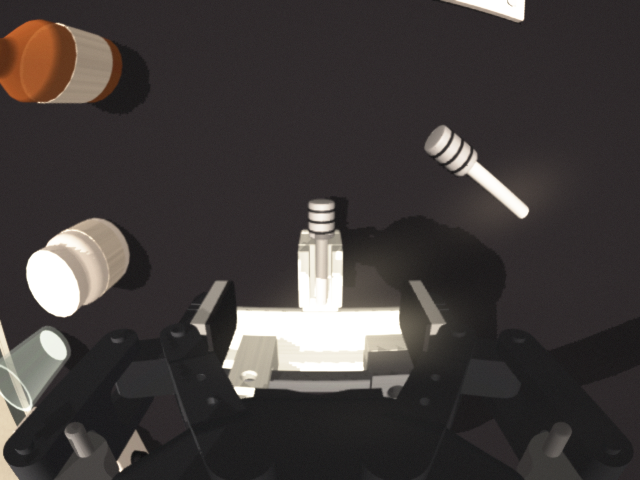

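The pin lies in the notch: origin ≈ (4.5, −145), axis ~45 mm high, aligned with the groove (321,255) and released. Now I turn 90° and go over the balance point (524.4, 175.6).

drive_tool(plan=[[[-0.3,-1.3,10.3,0,6.43],[-0.3,-1.3,10.3,0,6.43],[-0.3,-1.3,10.3,0,6.43],[-0.3,-1.3,10.3,0,6.43],[-0.3,-1.3,10.3,0,6.43],[-0.3,-1.3,10.3,0,6.43],[-0.3,-1.3,10.3,0,6.43],[-0.3,-1.3,10.3,0,6.43],[-0.3,-1.3,10.3,0,6.43],[-0.3,-1.3,10.3,0,6.43],[-0.3,-1.3,10.3,0,6.43],[-0.3,-1.3,10.3,0,6.43],[-0.3,-1.4,10.3,0,6.43],[-0.3,-1.3,10.3,0,6.43],[-0.3,0,0,0,0],[-0.3,0,0,0,0],[-0.3,0,0,0,0]]])

```text
clock: 9.53
position: [523.9, 174.9, 170.9]
ee_rot: [0.998, 0.055, -0.001, 0.001]
contact_force: [-0.3, -0.8, -0.4]
gripper_width: 55.7
grasp_force: 0.0
```

```bash
python3 - <<'E'
from h import *
p,C=wshot("w6");s=read_state();print(s['position'],Rn.from_quat(s['ee_rot']).as_euler('ZYX',degrees=True),s['joints'],s['gripper_width'])
a=.113;o=np.array([521.3,175.8]);R=np.array([[np.cos(a),-np.sin(a)],[np.sin(a),np.cos(a)]])
L=C.reshape(-1,3).copy();L[:,:2]=(L[:,:2]-o)@R;x,y,z=L.T
for lo in range(-80,170,10):
    k=L[(abs(x-lo)<5)&(abs(y)<35)&(z>60)&(z<80)]
    if len(k)>30: print(lo,len(k),np.percentile(k,[3,97],0)[:,1].round(1),np.median(k[:,2]).round(1))
k=L[(abs(x+60)<35)&(abs(y)<30)&(z>72)&(z<80)];print("boss",len(k),np.percentile(k,[2,98],0).round(1))
k=L[(x>100)&(x<190)&(abs(y)<30)&(z>60)&(z<70)];print("ring end",len(k),np.percentile(k,[1,99.5],0).round(1))
E
```

```text
[524.0578568  174.78074768 171.13461032] [6.29914306e+00 8.17252343e-02 1.79959152e+02] [ 6.15334209e-01  3.14963646e-01 -2.58559059e-01 -7.94157311e-05
 -9.98866845e-01  1.06544645e+00] 55.649413315564196
-80 409 [-18.4  19.1] 76.3
-70 739 [-18.2  19. ] 76.1
-60 648 [-18.1  33. ] 76.0
-50 638 [-18.5  19.5] 76.3
-40 1008 [-18.6  19.1] 75.3
-30 245 [-5.7  7.2] 66.2
-20 245 [-5.7  7.1] 66.2
-10 256 [-5.7  6.9] 66.3
0 272 [-5.7  7.4] 66.3
10 278 [-5.7  7.4] 66.3
20 286 [-5.7  7.3] 66.2
30 290 [-5.7  7.1] 66.3
40 293 [-5.7  7. ] 66.2
50 340 [-5.7 10.3] 66.2
60 372 [-9.6 10.8] 66.3
70 344 [-9.7 10.4] 66.2
80 339 [-9.1 10. ] 66.3
90 293 [-5.8  6.6] 66.3
100 309 [-5.8  7.3] 66.3
110 310 [-5.9  7.2] 66.2
120 375 [-9.3 10.5] 65.8
130 523 [-17.7  19. ] 65.1
140 350 [-20.5  21.7] 65.0
150 428 [-18.6  19.8] 64.9
160 212 [-14.1  15.6] 64.8
boss 2742 [[-81.  -18.9  73.4]
 [-38.   19.7  77.6]]
ring end 2349 [[101.  -19.8  61. ]
 [157.9  21.7  67.8]]
```

drive_tool(plan=[[[-0.3,0.4,1.2,-30,0.15],[-0.3,0,0,-30,0],[-0.3,0,0,-25,0],[-0.3,0,0,-20,0],[-0.3,0,0,-15,0],[-0.3,0,0,-13,0],[-0.3,0,0,0,0],[-0.3,0,0,0,0],[0,0,0,0,0],[0.2,0,0,0,0],[0.4,0,0,0,0],[0.6,0,0,0,0],[1,0,0,0,0],[1,0,0,0,0],[1,0,0,0,0],[1,0,0,0,0],[1,0,0,0,0],[1,0,0,0,0]]])

```text
clock: 11.08
position: [525.2, 177.1, 39.8]
ee_rot: [0.998, 0.058, 0.001, -0.0]
contact_force: [-2.4, -0.1, 5.4]
gripper_width: 13.1
grasp_force: 59.4
```

Gripped. Lifting gently, then high enough (holder ~190) to pass over the bottle.

drive_tool(plan=[[[1,0,0,1,0],[1,0,0,2,0],[1,0,0,3,0],[1,0,0,4,0],[1,0,0,6,0],[1,0,0,6,0],[1,0,0,8,0],[1,0,0,10,0],[1,0,0,12,0],[1,0,0,14,0],[1,0,0,14,0],[1,0,0,14,0],[1,0,0,14,0],[1,0,0,14,0],[1,0,0,12,0],[1,0,0,10,0],[1,0,0,6,0],[1,0,0,0,0],[1,0,0,0,0],[1,0,0,0,0]]])

```text
clock: 12.75
position: [524.1, 176.4, 187.9]
ee_rot: [0.998, 0.057, -0.001, 0.0]
contact_force: [0.5, -0.9, -7.3]
gripper_width: 12.8
grasp_force: 58.5
```

```bash
cat > m2.py <<'E'
from h import *
s=read_state();print(s['position'],Rn.from_quat(s['ee_rot']).as_euler('ZYX',degrees=True),s['contact_force'],s['wrist_torque'],s['gripper_width'])
p,C=wshot("w7");t=s['position'];a=.113;R=np.array([[np.cos(a),-np.sin(a)],[np.sin(a),np.cos(a)]])
L=(C.reshape(-1,3)-t);L[:,:2]=L[:,:2]@R;x,y,z=L.T
for lo in range(-80,170,10):
    k=L[(abs(x-lo)<5)&(abs(y)<24)&(z>0)&(z<45)]
    if len(k)>30: print(lo,len(k),np.percentile(k,[3,97],0)[:,1].round(1),np.median(k[:,2]).round(1))
T=np.load("top0.npz");S=np.load("side0.npz")
for n,f in(("top",T),("side",S)):
    P=cloud(n,f['d']).reshape(-1,3);X,Y,Z=P.T
    for nm,b in dict(post=((380,460),(-270,-200),(90,106)),stopper=((450,580),(-300,-240),(30,45)),bottle=((650,780),(-110,0),(140,170)),orange=((620,760),(-230,-130),(70,125)),beaker=((570,690),(-290,-200),(85,110))).items():
        k=P[(X>b[0][0])&(X<b[0][1])&(Y>b[1][0])&(Y<b[1][1])&(Z>b[2][0])&(Z<b[2][1])]
        if len(k)>3: print(n,nm,len(k),"med",np.median(k,0).round(1),"rng",np.percentile(k,2,0).round(1),np.percentile(k,98,0).round(1))
g=cv2.cvtColor(T['p'],cv2.COLOR_RGB2GRAY);a=cv2.resize(T['p'][180:330,370:470],(400,600),interpolation=cv2.INTER_CUBIC);b=cv2.resize(S['p'][290:385,220:380],(400,238),interpolation=cv2.INTER_CUBIC)
o=np.zeros((600,800,3),np.uint8);o[:,:400]=a;o[:238,400:]=b;cv2.imwrite("pics/st.png",o[...,::-1])
E
python3 m2.py
```

```text
[524.08106735 176.35938797 187.92548558] [6.56809331e+00 1.12587624e-01 1.79971986e+02] [ 0.49088991 -0.88222041 -7.26144558] [-0.05169505 -0.01459747 -0.01689855] 12.80403690016608
-40 308 [-12.3  10.5] 8.2
-30 549 [-7.3  6. ] 26.5
-20 703 [-7.2  5.9] 26.5
-10 945 [-8.4  6.8] 26.7
0 1251 [-8.7  7.4] 26.8
10 4099 [-19.7  18.6] 26.6
20 1057 [-7.   5.8] 26.3
30 1183 [-7.1  6. ] 26.3
40 1246 [-7.   5.8] 26.2
50 1314 [-7.1  6. ] 26.2
60 1382 [-7.   5.9] 26.2
70 1380 [-6.9  5.9] 26.1
80 1432 [-7.2  5.8] 26.0
90 1366 [-6.9  5.9] 26.0
100 1340 [-7.1  5.9] 26.0
110 743 [-7.2  5.9] 26.0
top post 29 med [ 413.9 -234.4   98.2] rng [ 409.1 -239.6   90.9] [ 418.2 -229.8  103.8]
top stopper 101 med [ 534.2 -284.8   36.1] rng [ 523.2 -297.7   31. ] [ 545.2 -274.3   41.3]
top bottle 166 med [766.4 -78.6 158.7] rng [755.6 -92.8 146. ] [779.2 -66.1 164.1]
top orange 267 med [ 705.1 -200.3   87.2] rng [ 625.4 -229.7   70.5] [ 759.6 -167.8  103.5]
top beaker 300 med [ 616.2 -237.1   99.6] rng [ 580.8 -270.4   86.1] [ 649.7 -202.4  105.4]
side post 42 med [ 416. -238.   99.] rng [ 411.  -242.2   91.9] [ 420.8 -231.3  102.6]
side stopper 120 med [ 536.5 -288.2   37.4] rng [ 525.2 -296.7   30.8] [ 546.2 -273.3   40.2]
side bottle 155 med [768.2 -87.  157.7] rng [757.2 -94.9 140.8] [779.5 -67.8 162.9]
side orange 611 med [ 706.8 -204.3   84.6] rng [ 621.5 -229.1   70.4] [ 758.6 -168.1  103.2]
side beaker 631 med [ 617.1 -244.1   96. ] rng [ 583.8 -272.3   85.6] [ 650.3 -202.1  104.3]
```

View pics/st.png

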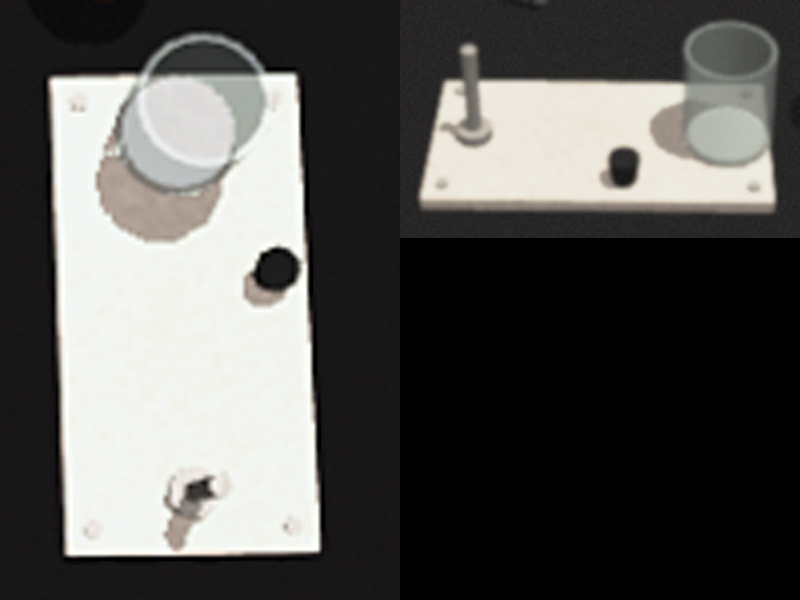

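The view shows the post top at st (218,484)/(469,50), and the beaker rim centre at (203,100)/(730,51). Triangulating both.

```bash
python3 - <<'E'
from h import *
t=lambda x,y:((x+.5)/4-.5+370,(y+.5)/4-.5+180)
s=lambda x,y:((x-400+.5)/2.5-.5+220,(y+.5)/2.5-.5+290)
P=tri(t(218,484),s(469,50));B=tri(t(203,100),s(730,51));print(P,B,B-P)
print("top rays",ray("top",*t(218,484),100),ray("top",*t(203,100),102),"side",ray("side",*s(469,50),100),ray("side",*s(730,51),102))
for n,f in(("t",t),("s",s)):
  pass
c=[t(50,76),t(297,75),t(320,551),t(66,555)];Q=np.array([ray("top",*k,12)[:2] for k in c]);print("board",Q.round(1).tolist(),Q.mean(0))
E
```

```text
[ 414.95224499 -233.30993119   99.67540075] [ 616.17417657 -235.64078918  101.98833484] [201.22193158  -2.33085799   2.31293409]
top rays [ 414.74818038 -233.28142315  100.        ] [ 616.16374838 -235.63886233  102.        ] side [ 415.20901848 -233.69012636  100.        ] [ 616.18077679 -235.65324064  102.        ]
board [[651.2, -166.6], [648.5, -306.8], [380.8, -303.9], [381.9, -164.2]] [ 515.58495908 -235.38424776]
```

Post ≈ (414.8, −234.3, 100), beaker ≈ (616.4, −236.2, 102), 202 mm apart ✓, stand yaw −0.0105. TCP target (477.8, −235.0) with turn −7.17°, travelling at height 188.

drive_tool(plan=[[[1,-2.4,-5,0,-0.38],[1,-2.4,-12,0,-0.38],[1,-2.4,-20,0,-0.38],[1,-2.4,-26,0,-0.38],[1,-2.4,-26,0,-0.38],[1,-2.4,-26,0,-0.38],[1,-2.4,-26,0,-0.38],[1,-2.4,-26,0,-0.38],[1,-2.4,-26,0,-0.38],[1,-2.4,-26,0,-0.38],[1,-2.4,-26,0,-0.38],[1,-2.4,-26,0,-0.38],[1,-2.4,-26,0,-0.38],[1,-2.4,-26,0,-0.38],[1,-2.4,-26,0,-0.38],[1,-2.4,-26,0,-0.38],[1,-2.4,-20,0,-0.38],[1,-2.4,-12,0,-0.38],[1,-2.4,-5,0,-0.33],[1,0,0,0,0]]])

```text
clock: 14.47
position: [477.9, -236.2, 188.5]
ee_rot: [1.0, -0.006, -0.001, -0.0]
contact_force: [-0.3, 0.3, -7.3]
gripper_width: 13.2
grasp_force: 58.9
```

drive_tool(plan=[[[1,0,0,0,0],[1,0,0,0,0],[1,0,0,0,0],[1,0,0,0,0]]])

```text
clock: 14.8
position: [479.5, -234.5, 188.9]
ee_rot: [1.0, -0.004, 0.0, -0.0]
contact_force: [0.9, -0.1, -7.4]
gripper_width: 12.8
grasp_force: 58.9
```

```bash
python3 - <<'E'
from h import *
s=read_state();print(s['position'],Rn.from_quat(s['ee_rot']).as_euler('ZYX',degrees=True),s['contact_force'],s['wrist_torque'],s['gripper_width'])
p,C=wshot("w8");t=s['position'];L=C.reshape(-1,3)-t
x,y,z=L.T
for lo in range(-40,170,20):
    k=L[(abs(x-lo)<5)&(abs(y)<26)&(z>0)&(z<45)]
    if len(k)>30: print(lo,len(k),np.percentile(k,[3,97],0)[:,1].round(1),np.median(k[:,2]).round(1))
k=C.reshape(-1,3);k=k[(k[:,0]>560)&(k[:,0]<680)&(abs(k[:,1]+236)<60)&(k[:,2]>90)&(k[:,2]<110)];print("beaker",len(k),np.percentile(k,[2,50,98],0).round(1))
T,d=get_image("top");P=cloud("top",d).reshape(-1,3)
k=P[(P[:,0]>390)&(P[:,0]<720)&(abs(P[:,1]+235)<40)&(P[:,2]>190)&(P[:,2]<232)];print(len(k),np.percentile(k,[1,50,99],0).round(1))
S,d=get_image("side")
o=np.zeros((560,800,3),np.uint8);o[:,:400]=cv2.resize(p,(400,300))[0:0].sum() if 0 else 0
o[:480,:640][:300,:400]=cv2.resize(p,(400,300));o[:300,400:]=cv2.resize(S[225:375,200:400],(400,300));o[300:560,:400]=cv2.resize(T[180:310,340:540],(400,260));cv2.imwrite("pics/f1.png",o[...,::-1])
E
```

```text
[ 479.45182344 -234.54217569  188.9210222 ] [-5.04144707e-01 -1.20538642e-02 -1.79996431e+02] [ 0.88761359 -0.12270955 -7.36840255] [ 0.02303173 -0.02050604 -0.00108307] 12.810753600730191
-40 310 [-11.9  10.9] 8.4
-20 706 [-6.9  6.1] 26.4
0 1239 [-8.7  7.4] 26.8
20 1069 [-7.2  5.7] 26.4
40 1242 [-7.4  5.4] 26.3
60 1386 [-7.7  5.3] 26.3
80 1429 [-8.1  5. ] 26.2
100 1339 [-8.2  4.8] 26.2
beaker 1332 [[ 584.  -271.2   90.7]
 [ 605.9 -250.4  101.9]
 [ 630.3 -202.2  103.5]]
1073 [[ 393.9 -255.6  193.7]
 [ 431.3 -233.   216.1]
 [ 636.7 -203.8  228.3]]
```

View pics/f1.png

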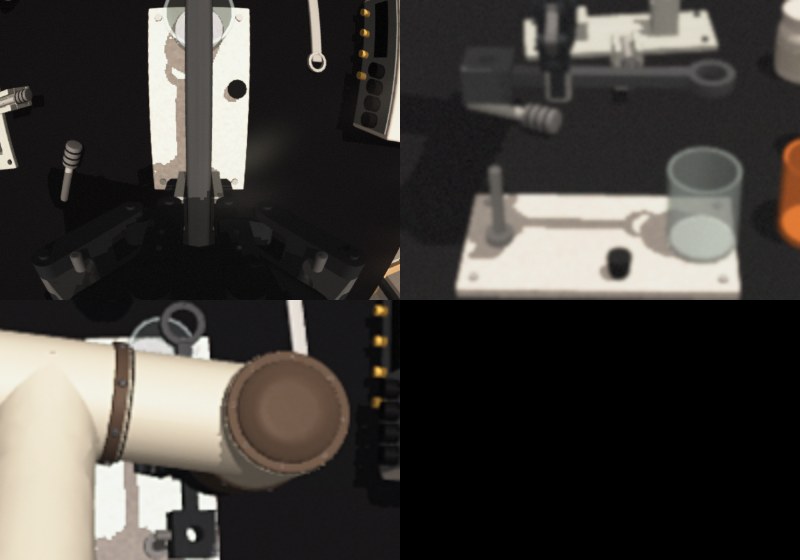

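Views show the holder level over the stand: ring at f1 (183,324) top, boss hole at (192,534). I check hole and ring by rays at their heights.

```bash
python3 - <<'E'
from h import *
tp=lambda x,y:((x+.5)/2-.5+340,(y-300+.5)/2-.5+180)
sp=lambda x,y:((x-400+.5)/2-.5+200,(y+.5)/2-.5+225)
print("ring top",ray("top",*tp(183,323),215).round(1),"tri",tri(tp(183,323),sp(712,73)).round(1))
print("hole top",ray("top",*tp(192,534),225).round(1))
s=read_state();print(s['position'],s['clock'])
E
```

```text
ring top [ 617.9 -236.4  215. ] tri [ 618.7 -236.6  214.3]
hole top [ 415.7 -231.7  225. ]
[ 479.37343664 -234.863196    188.84902132] 14.95
```

Agreement is within ~2 mm; I shift −1.5 mm in x and lower to holder height ~141.

drive_tool(plan=[[[1,-0.5,0,-2,0],[1,-0.5,0,-4,0],[1,-0.5,0,-5,0],[1,0,-0.3,-5,0],[1,0,0,-5,0],[1,0,0,-5,0],[1,0,0,-5,0],[1,0,0,-5,0],[1,0,0,-5,0],[1,0,0,-4,0],[1,0,0,-2,0],[1,0,0,-1,0],[1,0,0,0,0],[1,0,0,0,0],[1,0,0,0,0],[1,0,0,0,0],[1,0,0,0,0],[1,0,0,0,0],[1,0,0,0,0],[1,0,0,0,0]]])

```text
clock: 16.62
position: [477.7, -235.7, 140.9]
ee_rot: [1.0, -0.005, 0.0, 0.0]
contact_force: [0.1, 0.1, -6.8]
gripper_width: 13.0
grasp_force: 58.9
```

```bash
python3 - <<'E'
from h import *
s=read_state();print(s['position'],Rn.from_quat(s['ee_rot']).as_euler('ZYX',degrees=True),s['contact_force'],s['grasp_force'],abs(s['joint_vel']).max())
p,C=wshot("w9");t=s['position'];L=C.reshape(-1,3)-t;x,y,z=L.T
for lo in (-20,40,100):
    k=L[(abs(x-lo)<5)&(abs(y)<26)&(z>0)&(z<45)];print(lo,np.percentile(k,[3,97],0)[:,1].round(1),np.median(k[:,2]).round(1))
T,d=get_image("top");P=cloud("top",d).reshape(-1,3)
k=P[(P[:,0]>590)&(P[:,0]<650)&(abs(P[:,1]+235)<40)&(P[:,2]>152)&(P[:,2]<182)];print("ring",len(k),((np.percentile(k,2,0)+np.percentile(k,98,0))/2).round(1))
k=P[(P[:,0]>380)&(P[:,0]<440)&(abs(P[:,1]+235)<30)&(P[:,2]>168)&(P[:,2]<186)];print("boss",len(k),((np.percentile(k,2,0)+np.percentile(k,98,0))/2).round(1))
S,d=get_image("side");P=cloud("side",d).reshape(-1,3)
for n,a,b,z0,z1 in(("ring",590,650,152,182),("boss",380,445,170,186),("beaker",570,670,94,108)):
    k=P[(P[:,0]>a)&(P[:,0]<b)&(abs(P[:,1]+235)<45)&(P[:,2]>z0)&(P[:,2]<z1)];print("side",n,len(k),((np.percentile(k,2,0)+np.percentile(k,98,0))/2).round(1))
E
```

```text
[ 477.69454904 -235.66476655  140.85151457] [-5.87825663e-01 -4.07380910e-03  1.79999203e+02] [ 0.10609799  0.0638946  -6.81450189] 58.942869901657104 0.0012224985543898414
-20 [-6.9  6.2] 26.5
40 [-7.5  5.3] 26.3
100 [-8.4  4.7] 26.3
ring 272 [ 613.2 -237.7  162.1]
boss 454 [ 414.1 -236.   175.7]
side ring 378 [ 614.3 -239.8  161.2]
side boss 381 [ 415.6 -236.7  175.4]
side beaker 380 [ 617.2 -237.2   99.6]
```

Hole (≈414.8, −235.5) against post (414.8, −234.3), and ring ≈ (615–616, −237) against beaker (616.5, −236.5). The holder is level, still and about 41 mm above the post, so I hand in.

```bash
python3 -c "
from bench import *
print(job_done())"
```

```text
the job is handed in; nothing more can be done
None
```

I drew the pin and laid it in the notch, then carried the holder to the stand and handed the job in while holding it there; by my last readings it was level, still, about 41 mm above the post, and within about 3 mm of the post and beaker axes (no verdict was returned).

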